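# Open the middle-sized can's push-and-turn safety cap and hold it up

### The arm

A 7-joint arm with a two-finger parallel gripper is mounted at the origin on the work surface. World frame = base frame: x ahead of the robot, y to its left, z up, the work surface at z = 0. Lengths are in mm, angles in rad, forces in N, time in s.
With the tool pointing down it reaches from about 400 to 875 mm from the base axis. Payload 4.4 kg.
Tool frame: the origin (TCP) lies on the centre line of the jaws, within the pads' length; the fingertips stand 8 mm ahead of it and the grasp point (between the pads) lies 11 mm behind it; x points along the fingers, z is the direction in which the jaws open and shut, and the axes are right-handed (so a half turn about x gives the same grasp; the last joint's range is limited). The gripper opens to 85 mm and grips with 20 to 120 N. Pads are 22 mm wide; open, the fingers measure 114 mm over their backs; the gripper's body (76 mm by 85 mm) begins 54 mm behind the grasp point. The pads swing forward as they close: fully open they stand 13 mm farther back than shut.
Start: joints at [1.039, 0.628, 0.038, 1.517, -0.027, 0.996, -0.02], TCP at [291.967, -580.752, 239.313] pointing down, gripper open.
Joint ranges: [-3.06, 3.06], [-0.37, 2.12], [-1.25, 1.32], [0.18, 2.47], [-1.1, 4.24], [0.23, 1.98], [-2.94, 2.94]. Speed limits (rad/s): [2.57, 2.57, 3.14, 3.14, 3.14, 3.14, 3.14].

### API

Orientations are given as [roll, pitch, yaw] about the fixed x, y, z axes, in that order (R = Rz(yaw) Ry(pitch) Rx(roll)).
In Python, from cell import ctrl, get_image, camera_params gives the robot as it stands. The module is installed in compiled form; this text tells all that it offers.
- The arm moves only by the shell command python3 -m handwheel 'ROWS'. ROWS is text: rows parted by semicolons, each of 7 numbers parted by spaces: the opening, from -1 (shut) to 1 (fully open), then the shift along the tool's x, y, z in mm, then the turn, a rotation vector about the tool's x, y, z in rad. In form: grip x y z wx wy wz; .... A call has 1 to 10 rows; each row shifts and turns the pose as measured when the row begins, along the tool's axes as they then stand; what a row does not reach is not made up. A row lasts 1/10 s, in which the tool goes at most 50 mm and 8.59 degrees, less where a joint would pass 70% of its speed; a pose out of reach is approached as far as the arm can. A call with a gripper value outside its range is refused whole. The fingers move at their own pace and stop on an object; the grip force is fixed at half the most. Time passes only in rows, so rows that do not move let the fingers close. It gives the time, the measured TCP pose, the force and the opening at its end, in the units of the state.
- ctrl.read_state(): the state, without advancing time (a new reading comes with each control period).
- get_image(name): name is "scene" or "top" or "wrist"; returns the picture (480x640x3 uint8, blue, green, red); there is no depth.
- camera_params(name): a dict with "fx", "fy", "cx", "cy" (pixels), "eye" and "orientation" of the camera in the world. Camera axes: x right, y up, looking along -z (the intrinsics and any distortion apply to the point x, -y, -z); pixel columns grow to the right and rows downward; lengths in mm; the calibration is good to about 2 mm. The wrist camera is an equidistant fisheye: a pixel r from the principal point sees the ray r / f radians off the axis. A picture is of the moment at which its call begins: read the wrist's pose just before it. camera_params takes no time and is no camera call; for the wrist camera it gives the pose at the moment of the call.
- ctrl.finish_job(): hands the job in, once; it reports no verdict.
The state is a dict: "clock": time; "qpos": joint angles; "qd": joint speeds; "tau": joint torques, N m; "eef_pos": TCP position; "tool_rot": TCP orientation; "force": force on the tool from outside, world axes, zero at the start; "torque": the same for the moment, N m; "width": finger opening in mm.
Only numpy, scipy, OpenCV 4.12 (cv2) and the standard library are available. Lean on these libraries where they do the work, as an engineer would, in place of code of your own. Each camera call takes 0.05 s, during which the arm holds its last target.

### The job

The chrome dumbbell handle is due for degreasing, so open the middle-sized of the three steel cans of cleaner in the rack: press its push-and-turn safety cap down, twist it anticlockwise until it is free and lift it straight off. Finish while still holding the cap, level, at least 5 cm above the mouth of its can, and stay so. Leave all three cans standing in their wells, leave the other two caps alone, and leave the things lying on the cabinet where they are.

Things in the scene. Friction and masses are not known exactly. Their poses are not given: they have to be found in the camera images.
- can_mid: THE CAN TO OPEN, the middle one in height and cap size. Square steel tin, 62 x 62 mm section, shoulder (flat top) 125 mm above its origin, mass about 0.5 kg; origin at the centre of its underside, z up. It stands 27 mm deep in a well of the rack. A white three-lug neck 28 mm in diameter (lugs reaching 4 mm farther out) rises to 150 mm above the origin; its mouth is foil-sealed.
- cap_mid: Black ribbed push-and-turn safety cap of the middle-sized can, 44 mm outer diameter, 28 mm tall, 40 g, hollow below; origin on its axis at the lower edge of the skirt, z up through its top (28 mm above the origin). Closed, its lower edge is 8 mm above the can's shoulder. Closed, its x axis agrees with the can's and the rack's x axis.
- cap_mid_top (a point): Centre of the top face of the middle-sized cap. Pressing: a sprung liner holds the cap up with about 5 N; 3 mm down (about 9 N) its inner lugs pass under the neck's locking teeth; at 5 mm (about 11 N) the skirt lands hard on the neck flange. Unpressed it turns only about 2 degrees; pulled while locked it lifts the whole can.
- can_mid_mouth (a point): Centre of the mouth (top of the neck) of the middle-sized can, 25 mm above its shoulder; z up. Turning: kept down, the cap turns anticlockwise seen from above; its lugs are clear of the teeth after 44 degrees, a stop ends the turn at 88; between 50 and 85 degrees it lifts straight off. Let go there, it springs up about 4 mm and sits loose; turned back while down it locks again.
- can_small: Look-alike, to stay closed. Square steel tin, 62 x 62 mm section, shoulder (flat top) 100 mm above its origin, mass about 0.4 kg; origin at the centre of its underside, z up. It stands 27 mm deep in a well of the rack. A white three-lug neck 20 mm in diameter (lugs reaching 4 mm farther out) rises to 125 mm above the origin; its mouth is foil-sealed.
- cap_small: Black ribbed push-and-turn safety cap of the small can, 36 mm outer diameter, 28 mm tall, 40 g, hollow below; origin on its axis at the lower edge of the skirt, z up through its top (28 mm above the origin). Closed, its lower edge is 8 mm above the can's shoulder. Not to be pressed (same 5 mm sprung travel; it does not turn).
- can_large: Look-alike, to stay closed. Square steel tin, 62 x 62 mm section, shoulder (flat top) 150 mm above its origin, mass about 0.6 kg; origin at the centre of its underside, z up. It stands 27 mm deep in a well of the rack. A white three-lug neck 36 mm in diameter (lugs reaching 4 mm farther out) rises to 175 mm above the origin; its mouth is foil-sealed.
- cap_large: Black ribbed push-and-turn safety cap of the large can, 52 mm outer diameter, 28 mm tall, 40 g, hollow below; origin on its axis at the lower edge of the skirt, z up through its top (28 mm above the origin). Closed, its lower edge is 8 mm above the can's shoulder. Not to be pressed (same 5 mm sprung travel; it does not turn).
- rack: Grey plastic block screwed to the worktop, 92 mm (its x) x 345 mm (its y) x 32 mm high, with three equal square wells 64 mm wide and 27 mm deep in a row along its y, 120 mm apart (at y = -120, 0 and 120 mm); any can may stand in any well, and the wells keep the cans from turning. Origin at the centre of its underside on the worktop.
- dumbbell_handle: Bystander: chrome dumbbell handle 350 mm long along its x, 50 mm hexagonal flanges, two spring clips on it with grips standing up to about 110 mm; origin on the worktop under its middle.
- clip0: Bystander: black spring clip collar lying flat, coil 40 mm across and 15 mm high, two grips reaching about 90 mm out along its +x; origin under the coil's centre.
- clip1: Bystander: a second spring clip collar like clip0.
- grip_ring: Bystander: lime silicone grip ring, about 80 mm across, 18 mm thick, lying flat; origin under its centre.
Things that resemble listed ones, but are neither listed nor needed, are in the scene too. Leave any orange or turquoise look-alike of the cap_mid alone.

How it is judged:
By the outcome, as a careful person would: the job done as asked, in the order asked, and still so for the second after the job is handed in, while the arm keeps its last pose, push and grip.
It also fails if it takes over 35 s, if anything falls off the work surface, if the arm or the gripper's body presses on something with over 40 N, if the wrist force passes 120 N, or if a joint passes its speed limit or range.

## Working session

There is one attempt and no reset: what is moved stays moved. The work goes in short steps, Python scripts to look and compute and a shell command to move; the robot and the scene stay as the last step left them, time stands still between calls to the robot, and variables do not carry over. Pictures are saved under pics/ and viewed, and the job is handed in when it is done.

```bash
mkdir -p pics; python3 - <<'E'
from cell import ctrl,get_image,camera_params
import cv2
print(ctrl.read_state())
for n in ("scene","top"):
    cv2.imwrite(f"pics/{n}0.png",get_image(n)); print(n,camera_params(n))
E
```

```text
{'clock': 0.0, 'qpos': array([ 1.03917478,  0.62935009,  0.03844797,  1.51834268, -0.02700677,
        0.99626102, -0.02002605]), 'qd': array([ 0.00231756, -0.0014991 ,  0.00032679,  0.00020503, -0.00149874,
        0.0007339 , -0.00023294]), 'tau': array([ 8.55784292e-04, -5.63401258e+01,  1.22627757e+00, -1.93448031e+01,
        1.09452812e-02,  1.03382368e-02, -1.60488327e-05]), 'eef_pos': array([ 291.7152125 , -580.20994065,  238.39468375]), 'tool_rot': array([-3.1298226 ,  1.56895332,  2.0483539 ]), 'force': array([ 0.18576588,  0.85439214, -0.58435968]), 'torque': array([ 0.02607795, -0.00945268,  0.02785664]), 'width': 85.80588185801831}
scene {'fx': 457.39854835199554, 'fy': 457.39854835199554, 'cx': 322.2681520510736, 'cy': 243.50539049247467, 'eye': array([1123.04086543,  -14.32267892,  935.59010346]), 'orientation': array([0.53879758, 0.00810155, 1.56435197])}
top {'fx': 510.69516789769455, 'fy': 510.69516789769455, 'cx': 316.29380949159616, 'cy': 241.0936329150839, 'eye': array([ 475.0718916 ,  -19.78165004, 1277.16963135]), 'orientation': array([ 0.11226591,  0.00476688, -1.57817237])}
```

View pics/scene0.png

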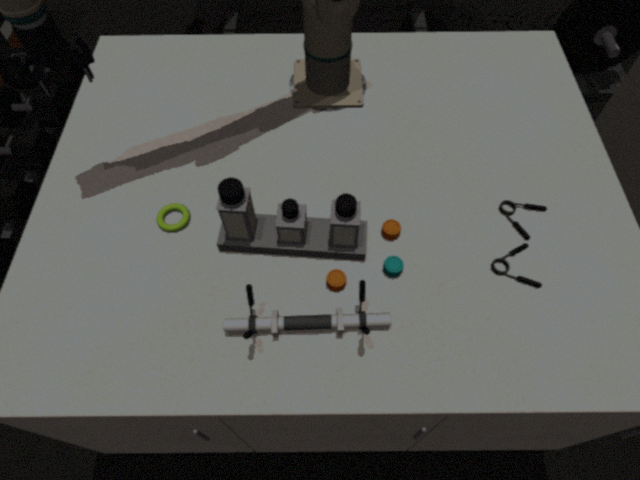

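View pics/top0.png

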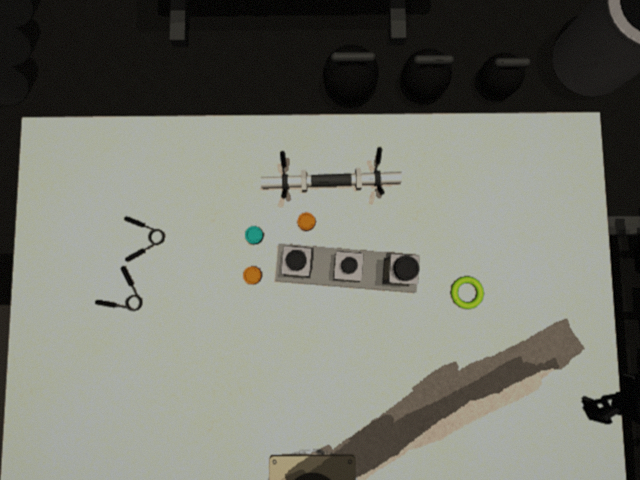

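The scene view shows the tall can at (232,190), the small one at (290,210) and the middle one at (346,205). In the top view they are at (405,268), (349,265) and (296,260). The caps in the top view are 27 px (large), about 18 px (small) and about 22 px (mid) wide, so the +y (left in top) can is the candidate. I'll measure it and confirm with crops.

```bash
cat > h.py <<'E'
import numpy as np, cv2
from scipy.spatial.transform import Rotation as R
from cell import ctrl,get_image,camera_params
def ray(n,u,v,p=None):
    p=p or camera_params(n)
    x=(u-p['cx'])/p['fx']; y=(v-p['cy'])/p['fy']
    if n=='wrist':
        r=np.hypot(x,y); s=np.sin(r)/r if r>1e-9 else 1.
        d=np.array([x*s,-y*s,-np.cos(r)])
    else: d=np.array([x,-y,-1.])
    d=R.from_euler('xyz',p['orientation']).apply(d); return np.array(p['eye']),d/np.linalg.norm(d)
def plane(n,u,v,z,p=None):
    e,d=ray(n,u,v,p); return e+d*(z-e[2])/d[2]
def proj(n,P,p=None):
    p=p or camera_params(n)
    c=R.from_euler('xyz',p['orientation']).inv().apply(np.asarray(P,float)-p['eye'])
    q=np.array([c[0],-c[1],-c[2]])
    if n=='wrist':
        a=np.hypot(q[0],q[1]); t=np.arctan2(a,q[2]); k=t/a
        return p['cx']+p['fx']*k*q[0],p['cy']+p['fy']*k*q[1]
    return p['cx']+p['fx']*q[0]/q[2],p['cy']+p['fy']*q[1]/q[2]
def tri(a,b):
    (e1,d1),(e2,d2)=a,b
    A=np.stack([d1,-d2],1); t=np.linalg.lstsq(A,e2-e1,rcond=None)[0]
    p,q=e1+t[0]*d1,e2+t[1]*d2; return (p+q)/2,np.linalg.norm(p-q)
E
python3 - <<'E'
from h import *
t=cv2.imread('pics/top0.png'); s=cv2.imread('pics/scene0.png')
a=cv2.resize(t[210:310,220:440],None,fx=3.6,fy=3.6,interpolation=cv2.INTER_CUBIC)
b=cv2.resize(s[165:300,190:410],None,fx=3.0,fy=3.0,interpolation=cv2.INTER_CUBIC)
cv2.imwrite('pics/ct.png',np.clip(a*1.6,0,255).astype('uint8'));cv2.imwrite('pics/cs.png',np.clip(b*1.6,0,255).astype('uint8'))
g=cv2.cvtColor(t,cv2.COLOR_BGR2GRAY); sub=(g[235:300,270:425]<38).astype('uint8')
n,l,st,c=cv2.connectedComponentsWithStats(sub)
for i in range(1,n):
    if st[i,4]>50:
        u,v=c[i]+[270,235]; print('top',st[i],u,v,[plane('top',u,v,z).round(1) for z in (141,166,191)])
# rack grey mask in top
E
```

```text
top [ 16  16  20  19 279] 295.6666666666667 259.76702508960574 [array([561.7,  31. , 141. ]), array([559.8,  29.9, 166. ]), array([557.8,  28.8, 191. ])]
top [124  21  24  24 443] 405.3476297968397 267.8645598194131 [array([ 541.7, -212.9,  141. ]), array([ 540.3, -208.7,  166. ]), array([ 538.8, -204.4,  191. ])]
top [ 72  23  15  15 153] 348.5751633986928 264.80392156862746 [array([549.5, -86.8, 141. ]), array([547.9, -85.3, 166. ]), array([546.2, -83.8, 191. ])]
```

```bash
python3 - <<'E'
from h import *
s=cv2.imread('pics/scene0.png')
g=cv2.cvtColor(s,cv2.COLOR_BGR2GRAY); sub=(g[170:225,210:370]<32).astype('uint8')
n,l,st,c=cv2.connectedComponentsWithStats(sub)
for i in range(1,n):
    if st[i,4]>50: print('scene',st[i]+[210,170,0,0,0],c[i]+[210,170])
E
```

```text
scene [219 179  25  27 538] [231.02230483 191.65427509]
scene [336 194  20  24 397] [345.50125945 205.95717884]
scene [282 200  16  20 257] [289.73929961 209.23735409]
```

View pics/ct.png

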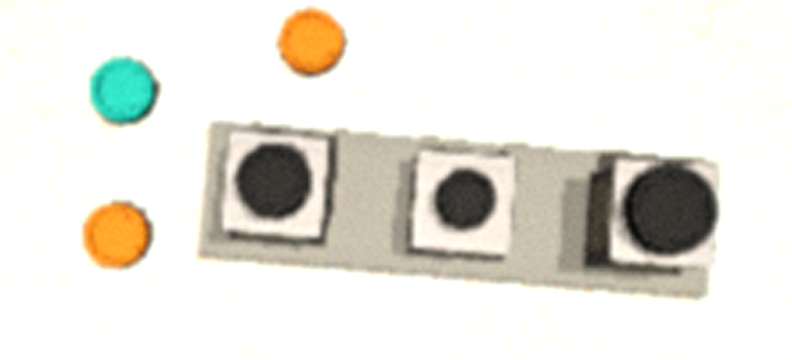

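View pics/cs.png

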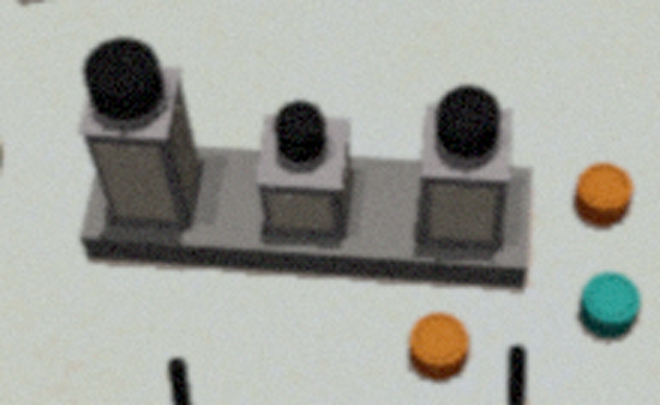

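Candidates in the top view are the caps at (296,260), (349,265) and (405,268), plus orange and turquoise decoys at (307,222), (252,275) and (254,235). The cap at (296,260) is black and stands on a can. It is in between in diameter (20 px against 15 and 24) and in height, so it is cap_mid; the crops confirm this. Next I'll triangulate it and plan the move.

```bash
cat >> h.py <<'E'
def tool(): 
    s=ctrl.read_state(); return s,R.from_euler('xyz',s['tool_rot']),np.array(s['eef_pos'])
def to_tool(target):
    s,r,p=tool(); return r.inv().apply(np.asarray(target)-p)
def rep():
    s,r,p=tool(); M=r.as_matrix(); print('t',round(s['clock'],2),'p',p.round(1),'x',M[:,0].round(3),'z',M[:,2].round(3),'jaw yaw',np.degrees(np.arctan2(M[1,2],M[0,2])).round(1),'F',s['force'].round(1),'T',s['torque'].round(2),'w',round(s['width'],1)); print('q',s['qpos'].round(3))
E
python3 - <<'E'
from h import *
rep()
P=tri(ray('top',295.7,259.8),ray('scene',345.8,204.5)); print(P)
print('proj of guess', proj('scene',[560.5,30.5,166]),proj('top',[560.5,30.5,166]))
print(to_tool([561,30.5,260]))
E
```

```text
t 0.1 p [ 291.7 -580.2  238.5] x [-0.001  0.002 -1.   ] z [ 0.449 -0.893 -0.002] jaw yaw -63.3 F [-0.1 -0.4  0.3] T [ 0.04  0.02 -0.02] w 85.3
q [ 1.039  0.629  0.038  1.518 -0.027  0.996 -0.02 ]
(array([560.65869466,  31.35516067, 153.45350021]), np.float64(1.9717693356636203))
proj of guess (np.float64(345.12758655548737), np.float64(200.9068824188634)) (np.float64(295.3819801508222), np.float64(259.4279281406733))
[ -20.78892052  514.91034421 -424.73711364]
```

```bash
python3 -m handwheel '1 -10 36 -30 0 0 0;1 -10 38 -31 0 0 0;1 0 38 -31 0 0 0;1 0 38 -31 0 0 0;1 0 38 -31 0 0 0;1 0 38 -31 0 0 0;1 0 38 -31 0 0 0;1 0 38 -31 0 0 0;1 0 38 -31 0 0 0;1 0 38 -31 0 0 0'; python3 -c "
from h import *
rep();print(to_tool([561,30.5,260]))"
```

```text
clock: 1.1
eef_pos: [490.9, -131.9, 254.1]
tool_rot: [-2.031, 1.564, 3.13]
force: [1.4, -0.2, -0.3]
width: 85.4
t 1.1 p [ 490.9 -131.9  254.1] x [-0.007  0.    -1.   ] z [ 0.434 -0.901 -0.003] jaw yaw -64.3 F [ 1.4 -0.2 -0.3] T [ 0.   -0.05 -0.06] w 85.4
q [ 0.21   0.411 -0.005  1.883  0.004  0.855 -0.919]
[  -6.41416481  133.57403158 -115.89517091]
```

```bash
python3 -m handwheel '1 -2 38 -33 0 0 0;1 -2 38 -33 0 0 0;1 -2 34 -29 0 0 0;1 0 22 -19 0 0 0;1 0 3 -2 0 0 0'; python3 - <<'E'
from h import *
rep();print(to_tool([561,30.5,260]))
p=camera_params('wrist'); cv2.imwrite('pics/w1.png',get_image('wrist')); print(p)
print(proj('wrist',[561,30.5,166],p))
E
```

```text
clock: 1.6
eef_pos: [563.0, 43.2, 258.2]
tool_rot: [-2.532, 1.562, 2.641]
force: [0.9, -0.4, 0.1]
width: 85.4
t 1.6 p [563.   43.2 258.2] x [-0.008  0.004 -1.   ] z [ 0.444 -0.896 -0.008] jaw yaw -63.6 F [ 0.9 -0.4  0.1] T [ 0.03  0.03 -0.02] w 85.4
q [-0.102  0.487 -0.032  1.73   0.012  0.932 -1.247]
[-1.83446484 -7.43526394 10.52821359]
{'fx': 371.64829954431775, 'fy': 371.64829954431775, 'cx': 320.9837729932425, 'cy': 242.89975815235022, 'eye': array([626.91670753,  73.8303388 , 391.93816997]), 'orientation': array([-0.28539255,  0.00878124, -1.11007648])}
(np.float64(338.84122548808335), np.float64(260.8619214867636))
```

View pics/w1.png

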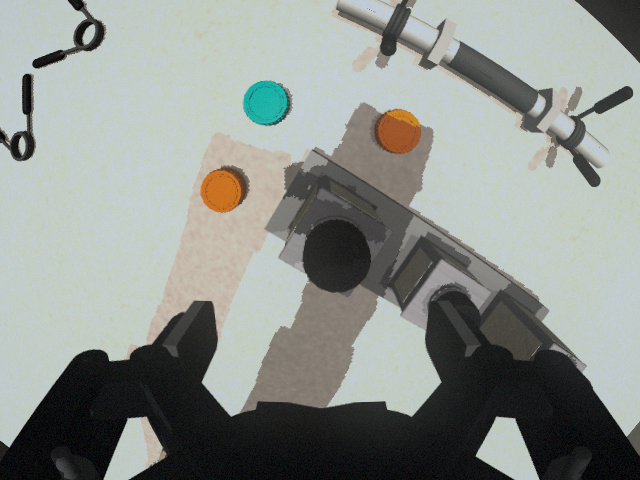

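The wrist view shows the cap of the middle can at about (337,256), close to the predicted (339,261). The fingers are on both sides, nothing is in the way, and the decoys lie at (222,190), (398,131) and (266,102). I'll refine the cap centre.

```bash
python3 - <<'E'
from h import *
im=cv2.imread('pics/w1.png'); c=im[200:310,270:400]
c=np.clip(cv2.resize(c,None,fx=5,fy=5,interpolation=cv2.INTER_CUBIC)*3.5,0,255).astype('uint8')
cv2.imwrite('pics/w1c.png',c)
g=cv2.cvtColor(im,cv2.COLOR_BGR2GRAY); sub=(g[200:310,270:400]<30).astype('uint8')
sub=cv2.morphologyEx(sub,cv2.MORPH_OPEN,np.ones((5,5),'uint8'))
n,l,st,ce=cv2.connectedComponentsWithStats(sub)
for i in range(1,n):
    if st[i,4]>300: print(st[i]+[270,200,0,0,0],ce[i]+[270,200])
E
```

```text
(no output)
```

View pics/w1c.png

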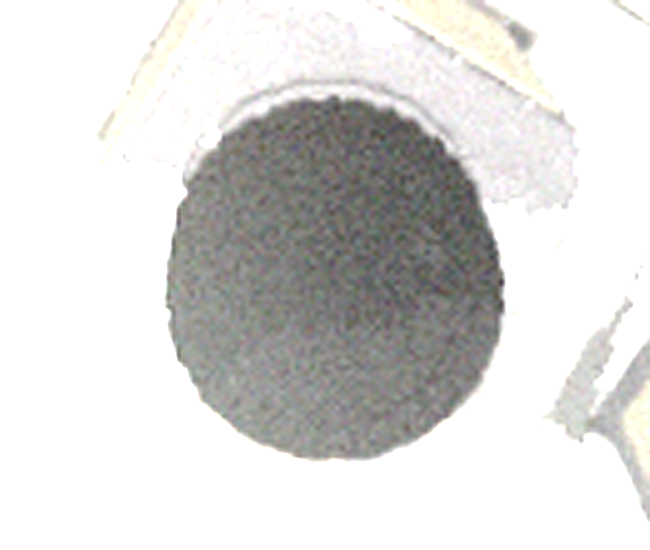

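```bash
python3 - <<'E'
from h import *
p={'fx': 371.64829954431775, 'fy': 371.64829954431775, 'cx': 320.9837729932425, 'cy': 242.89975815235022, 'eye': np.array([626.91670753,  73.8303388 , 391.93816997]), 'orientation': np.array([-0.28539255,  0.00878124, -1.11007648])}
# edges of predicted top face for comparison
for C in ([561,30.5],[560.5,31.5]):
    a=np.linspace(0,2*np.pi,73); P=np.array([proj('wrist',[C[0]+22*np.cos(t),C[1]+22*np.sin(t),166],p) for t in a]); print(C,'u',P[:,0].min(),P[:,0].max(),'v',P[:,1].max())
print('measured u',270+168/5,270+503/5,'v',200+458/5)
q=plane('wrist',337.1,259,166,p); print(q); s,r,pp=tool(); print(r.apply([1,0,0]))
print(to_tool([*q[:2],200]))
# leveling rotation in tool frame
x=r.apply([1,0,0]); ax=np.cross(x,[0,0,-1]); print('level rotvec tool',r.inv().apply(ax))
E
```

```text
[561, 30.5] u 304.65970519620424 372.79988357250437 v 292.12901478487026
[560.5, 31.5] u 302.92542999407493 371.08693589799066 v 292.1337748894125
measured u 303.6 370.6 v 291.6
[561.62642059  32.0819521  166.        ]
[-0.00871969  0.00366302 -0.99995527]
[58.08374983 -4.85893519  8.75611119]
level rotvec tool [-2.63793924e-21 -7.14948520e-03  6.19157018e-03]
```

```bash
python3 -m handwheel '1 10 -5 9 0 -0.007 0.006;1 20 0 0 0 0 0;1 15 0 0 0 0 0;1 0 0 0 0 0 0'; python3 - <<'E'
from h import *
rep();print(to_tool([561,31.5,200]))
p=camera_params('wrist'); im=get_image('wrist'); cv2.imwrite('pics/w2.png',im); print(p)
a=np.linspace(0,2*np.pi,73); P=np.array([proj('wrist',[561+22*np.cos(t),31.5+22*np.sin(t),166],p) for t in a]); print('u',P[:,0].min(),P[:,0].max(),'v',P[:,1].max())
cv2.polylines(im,[np.round(P).astype(int)],True,(0,0,255),1)
cv2.imwrite('pics/w2d.png',np.clip(im.astype(float)*2,0,255).astype('uint8'))
E
```

```text
clock: 2.05
eef_pos: [560.0, 24.8, 211.4]
tool_rot: [-0.903, 1.566, -2.02]
force: [-0.7, 0.1, 0.2]
width: 85.5
t 2.05 p [560.   24.8 211.4] x [-0.002 -0.005 -1.   ] z [ 0.438 -0.899  0.003] jaw yaw -64.0 F [-0.7  0.1  0.2] T [-0.04 -0.04  0.04] w 85.5
q [-0.082  0.534 -0.023  1.8    0.022  0.811 -1.234]
[11.3286508   3.85837401 -5.65343963]
{'fx': 371.64829954431775, 'fy': 371.64829954431775, 'cx': 320.9837729932425, 'cy': 242.89975815235022, 'eye': array([623.40903881,  56.18112394, 345.19520982]), 'orientation': array([-0.28417949, -0.00212025, -1.11669494])}
u 267.68049710623944 352.8189215665662 v 308.44218902816584
```

View pics/w2d.png

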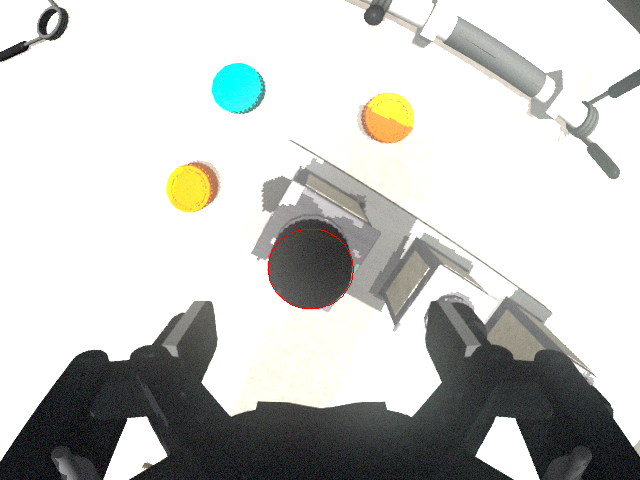

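The red ring, which is the 44 mm circle at (561, 31.5, 166), sits exactly on the cap's top face at (310,268). I'll centre the tool and descend.

```bash
python3 -m handwheel '1 5 4 -6 0 0.005 0.002;1 15 0 0 0 0 0;1 12 0 0 0 0 0;1 0 0 0 0 0 0'; python3 - <<'E'
from h import *
rep();print(to_tool([561,31.5,150]))
E
```

```text
clock: 2.5
eef_pos: [563.2, 30.8, 181.6]
tool_rot: [1.488, 1.567, 0.367]
force: [0.1, 0.7, 0.3]
width: 85.6
t 2.5 p [563.2  30.8 181.6] x [ 0.004  0.001 -1.   ] z [ 0.435 -0.9    0.   ] jaw yaw -64.2 F [0.1 0.7 0.3] T [-0.04  0.05 -0.  ] w 85.6
q [-0.087  0.575 -0.026  1.825  0.019  0.738 -1.243]
[31.62196212 -1.84069428 -1.62097227]
```

```bash
python3 -m handwheel '1 10 -2 -1.5 0 0.002 -0.003;1 12 0 0 0 0 0;1 7 0 0 0 0 0;1 0 0 0 0 0 0'; python3 - <<'E'
from h import *
rep();print(to_tool([561,31.5,150]))
s,r,pp=tool();print(r.inv().apply(np.cross(r.apply([1,0,0]),[0,0,-1])))
E
```

```text
clock: 2.9
eef_pos: [561.3, 31.6, 151.1]
tool_rot: [2.187, 1.568, 1.067]
force: [-0.4, -0.4, -0.2]
width: 85.4
t 2.9 p [561.3  31.6 151.1] x [ 0.001  0.002 -1.   ] z [ 0.435 -0.9   -0.001] jaw yaw -64.2 F [-0.4 -0.4 -0.2] T [ 0.03  0.02 -0.08] w 85.4
q [-0.088  0.617 -0.026  1.853  0.021  0.671 -1.246]
[ 1.14477361 -0.30926384  0.00801625]
[-3.51270793e-23 -1.48263955e-03 -2.09213520e-03]
```

```bash
python3 -m handwheel '-1 0 0 0 0 0 0;-1 0 0 0 0 0 0;-1 0 0 0 0 0 0;-1 0 0 0 0 0 0;-1 0 0 0 0 0 0;-1 0 0 0 0 0 0;-1 0 0 0 0 0 0;-1 0 0 0 0 0 0'; python3 - <<'E'
from h import *
rep()
cv2.imwrite('pics/w3.png',np.clip(get_image('wrist').astype(float)*2,0,255).astype('uint8'))
E
```

```text
clock: 3.7
eef_pos: [561.4, 32.0, 151.7]
tool_rot: [2.12, 1.568, 1.0]
force: [-0.2, 0.7, -1.1]
width: 42.4
t 3.7 p [561.4  32.  151.7] x [ 0.002  0.003 -1.   ] z [ 0.435 -0.9   -0.002] jaw yaw -64.2 F [-0.2  0.7 -1.1] T [0.13 0.06 0.02] w 42.4
q [-0.088  0.616 -0.026  1.853  0.021  0.671 -1.246]
```

View pics/w3.png

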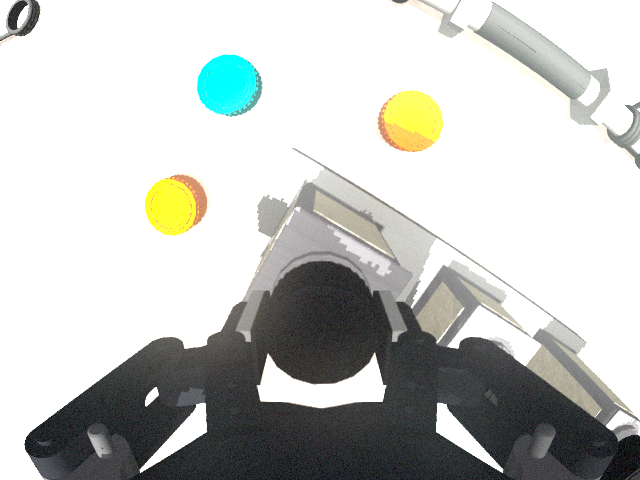

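The cap, at (321,320), is held centrally between the pads; the 42.4 mm opening fits it, and the side force is small. Now I'll press.

```bash
python3 -m handwheel '-1 2 0 0 0 0 0;-1 3 0 0 0 0 0;-1 3 0 0 0 0 0'; python3 -c "
from h import *
rep()"
```

```text
clock: 4.05
eef_pos: [561.8, 32.0, 146.4]
tool_rot: [1.87, 1.567, 0.749]
force: [-7.7, -0.3, 32.4]
width: 42.6
t 4.05 p [561.8  32.  146.4] x [ 0.003  0.003 -1.   ] z [ 0.435 -0.9   -0.001] jaw yaw -64.2 F [-7.7 -0.3 32.4] T [0.16 1.76 0.03] w 42.6
q [-0.088  0.623 -0.026  1.857  0.021  0.658 -1.247]
```

Travel is 5.3 mm and the force jumps to 32 N, so the skirt is on the flange. Now I'll turn anticlockwise (negative about tool x, which points down) while keeping the push.

```bash
python3 -m handwheel '-1 1.5 0 0 -0.1 0 0;-1 1.5 0 0 -0.14 0 0;-1 1.5 0 0 -0.14 0 0'; python3 -c "
from h import *
rep();print(to_tool([561,31.5,146]))"
```

```text
clock: 4.35
eef_pos: [562.7, 32.6, 146.8]
tool_rot: [1.076, 1.564, 0.347]
force: [-4.8, -0.1, 12.5]
width: 42.4
t 4.35 p [562.7  32.6 146.8] x [ 0.007  0.002 -1.   ] z [ 0.746 -0.666  0.003] jaw yaw -41.8 F [-4.8 -0.1 12.5] T [ 0.04  1.03 -0.14] w 42.4
q [-0.016  0.625 -0.138  1.856  0.129  0.662 -0.958]
[ 0.74736881 -1.9867002  -0.497882  ]
```

```bash
python3 -m handwheel '-1 2.5 -1 0 -0.14 0.002 -0.003;-1 2.5 -0.5 0 -0.14 0.002 -0.003;-1 2.5 0 0 -0.14 0 0'; python3 -c "
from h import *
rep();print(to_tool([561,31.5,146]))
s,r,pp=tool();print(r.inv().apply(np.cross(r.apply([1,0,0]),[0,0,-1])))"
```

```text
clock: 4.65
eef_pos: [561.8, 33.4, 146.6]
tool_rot: [0.497, 1.568, 0.204]
force: [-6.7, -0.0, 21.2]
width: 42.7
t 4.65 p [561.8  33.4 146.6] x [ 0.003  0.001 -1.   ] z [ 0.957 -0.289  0.002] jaw yaw -16.8 F [-6.7 -0.  21.2] T [-0.05  1.74 -0.17] w 42.7
q [ 0.062  0.634 -0.263  1.852  0.246  0.684 -0.636]
[ 0.64297427 -2.05822443 -0.19453684]
[-1.05239892e-22  2.41925144e-03 -1.31144760e-03]
```

```bash
python3 -m handwheel '-1 2.2 -0.7 0 -0.14 0.002 -0.001;-1 2.2 -0.5 0 -0.14 0 0;-1 2.2 0 0 -0.07 0 0;-1 1.8 0 0 0 0 0'; python3 -c "
from h import *
rep();print(to_tool([561,31.5,146]))
s,r,pp=tool();print(r.inv().apply(np.cross(r.apply([1,0,0]),[0,0,-1])))"
```

```text
clock: 5.05
eef_pos: [560.8, 33.5, 146.6]
tool_rot: [-0.283, 1.568, -0.211]
force: [-3.5, -1.1, 13.8]
width: 42.7
t 5.05 p [560.8  33.5 146.6] x [ 0.003 -0.001 -1.   ] z [0.997 0.072 0.003] jaw yaw 4.1 F [-3.5 -1.1 13.8] T [-0.04  1.   -0.  ] w 42.7
q [ 0.127  0.645 -0.366  1.852  0.341  0.703 -0.362]
[ 0.62446782 -2.05175821  0.07759552]
[-9.59685316e-23  2.65710602e-03  7.73219828e-04]
```

Turned 68.3°. Lifting slowly now and watching the force: the cap weighs 0.4 N, and the can would add 5 N.

```bash
python3 -m handwheel '-1 -3 -0.5 0 0 0.002 0.001;-1 -5 0 0 0 0 0;-1 -5 0 0 0 0 0;-1 0 0 0 0 0 0'; python3 - <<'E'
from h import *
rep();print(to_tool([561,33,160]))
cv2.imwrite('pics/s4.png',np.clip(cv2.resize(get_image('scene')[130:280,230:430],None,fx=4,fy=4,interpolation=cv2.INTER_CUBIC)*1.8,0,255).astype('uint8'))
E
```

```text
clock: 5.45
eef_pos: [560.8, 33.0, 161.6]
tool_rot: [0.107, 1.569, 0.179]
force: [-0.9, 0.5, 0.5]
width: 42.4
t 5.45 p [560.8  33.  161.6] x [ 0.002  0.    -1.   ] z [0.997 0.072 0.002] jaw yaw 4.1 F [-0.9  0.5  0.5] T [0.08 0.27 0.03] w 42.4
q [ 0.137  0.625 -0.378  1.84   0.327  0.736 -0.348]
[ 1.56709601 -0.03376617  0.16291349]
```

View pics/s4.png

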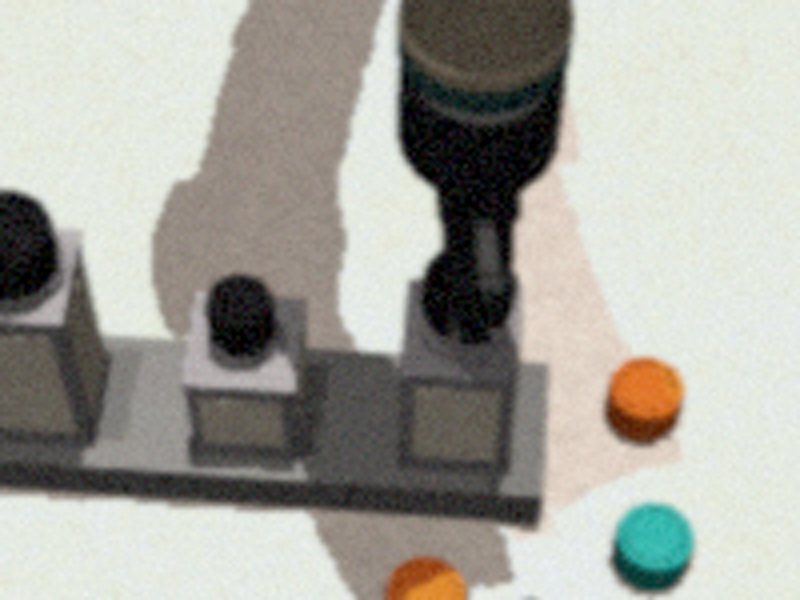

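The middle can is still in its well at about (460,420) in the crop, with no can weight on the wrist. I'll continue straight up.

```bash
python3 -m handwheel '-1 -8 0 0 0 0.001 0.001;-1 -15 0 0 0 0 0;-1 -20 0 0 0 0 0;-1 -20 0 0 0 0 0;-1 -15 0 0 0 0 0;-1 -5 0 0 0 0 0;-1 0 0 0 0 0 0;-1 0 0 0 0 0 0'; python3 - <<'E'
from h import *
rep()
s,r,pp=tool();print(r.inv().apply(np.cross(r.apply([1,0,0]),[0,0,-1])))
cv2.imwrite('pics/s5.png',np.clip(cv2.resize(get_image('scene')[130:280,210:410],None,fx=4,fy=4,interpolation=cv2.INTER_CUBIC)*1.8,0,255).astype('uint8'))
cv2.imwrite('pics/w5.png',np.clip(get_image('wrist').astype(float)*2,0,255).astype('uint8'))
E
```

```text
clock: 6.3
eef_pos: [561.0, 32.3, 246.8]
tool_rot: [2.044, 1.569, 2.116]
force: [-0.3, 0.6, -0.6]
width: 42.6
t 6.3 p [561.   32.3 246.8] x [-0.001  0.001 -1.   ] z [ 0.997  0.072 -0.001] jaw yaw 4.1 F [-0.3  0.6 -0.6] T [-0.03  0.01  0.01] w 42.6
q [ 0.175  0.52  -0.427  1.75   0.258  0.928 -0.286]
[-3.39723462e-23 -7.46638798e-04 -1.45919586e-03]
```

View pics/s5.png

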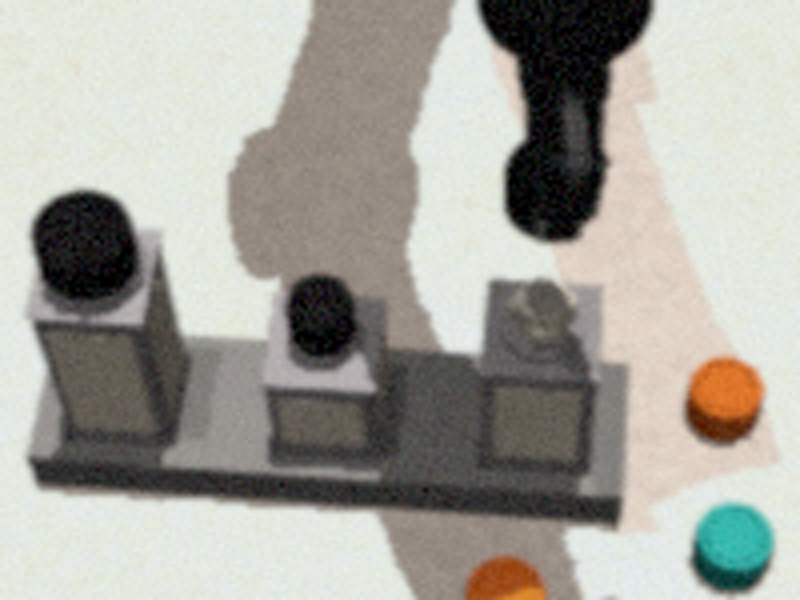

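View pics/w5.png

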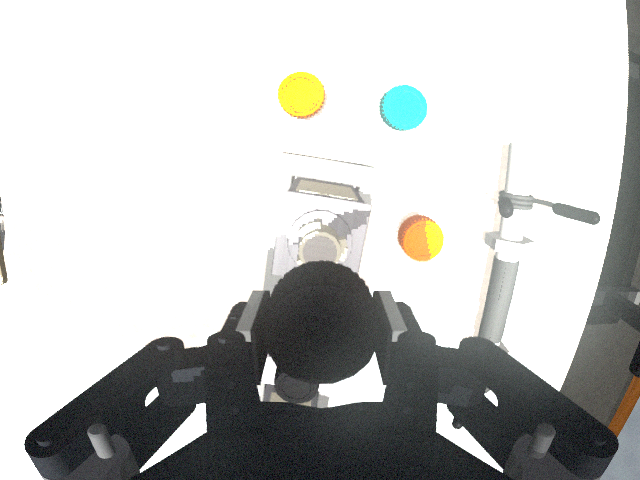

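The cap is held between the pads at (321,320) in the wrist view, the same place as at the grasp, so it did not slip. The open three-lug neck and its foil show at (540,310) in the scene crop, and all three cans are upright in their wells. One numeric check of the cap's height and the bystanders, then I hand in.

```bash
python3 - <<'E'
from h import *
e,d=ray('scene',210+553/4,130+240/4); t=(561+20-e[0])/d[0]; print('cap lower rim front',e+t*d)
t0=cv2.imread('pics/top0.png').astype(int); t1=get_image('top'); cv2.imwrite('pics/t6.png',t1)
print('bystander mean diffs',[abs(t1[a:b,c:d_]-t0[a:b,c:d_]).mean().round(2) for a,b,c,d_ in [(145,205,255,405),(215,310,90,170),(272,310,448,488),(225,290,240,265),(212,230,297,317),(250,285,385,420)]])
rep(); print(ctrl.finish_job()); rep()
E
```

```text
cap lower rim front [581.          33.666582   229.50954629]
bystander mean diffs [np.float64(8.42), np.float64(7.31), np.float64(6.85), np.float64(31.26), np.float64(38.99), np.float64(4.56)]
t 6.45 p [560.8  32.3 246.5] x [-0.002  0.001 -1.   ] z [ 0.997  0.072 -0.002] jaw yaw 4.1 F [ 0.6 -0.5  0.3] T [ 0.01 -0.    0.01] w 42.4
q [ 0.175  0.521 -0.426  1.75   0.258  0.928 -0.286]
the job is handed in; nothing more can be done
None
the job is handed in; nothing more can be done
```

The middle can (the one at +y in the rack) is open and the job is handed in, with the gripper still holding its cap. I pressed the cap down about 5 mm onto the flange and turned it 68° anticlockwise under pressure. I then lifted it straight up, and the whole job took 6.45 s.

**Last checks:**
- **Cap height:** the lower edge is about 230 mm up by the scene image and 233 mm by the arm pose, so 75–78 mm above the mouth. The two agree within about 4 mm.
- **Level and grip:** the tool is within about 0.15° of vertical. The jaws stand at 42.4 mm against the 44 mm cap, and the cap sits in the pads as it did at the grasp.
- **Cans:** the neck is visible, all three cans stand in their wells, and the other two caps look untouched.
- **Bystanders:** the before/after difference in the top view was low for the handle, clips and ring. It was high around the orange and turquoise decoys (31 and 39). I put that down to the arm's shadow, seen there in the last wrist and scene views, and did not view the last top picture to confirm it. The arm did not go near them.

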